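Fit spacer sleeve and tube carousel to a lab rotator

ROBOT

A 6-joint arm with a two-finger parallel gripper is mounted at the origin on the work surface. World frame = base frame: x ahead of the robot, y to its left, z up, the work surface at z = 0. Lengths are in m, angles in rad, forces in N, time in s.
With the tool pointing down it reaches from about 0.425 to 0.925 m from the base axis. Payload 12.5 kg.
Tool frame: the origin (TCP) lies at the very end of the fingers, on their centre line; the grasp point (between the pads) lies 19 mm behind it (arm.pinch_z is the x of the grasp point in the tool frame, in m); x points along the fingers, y is the direction in which the jaws open and shut, and the axes are right-handed (so a half turn about x gives the same grasp; the last joint's range is limited). The gripper opens to 85 mm and grips with 20 to 120 N. Pads are 22 mm wide; open, the fingers measure 114 mm over their backs; the gripper's body (76 mm by 85 mm) begins 54 mm behind the grasp point. The pads swing forward as they close: fully open they stand 13 mm farther back than shut.
Start: joints at [1.186, 0.491, 1.559, -0, 1.092, -0.106], TCP at [0.172, 0.601, 0.231] pointing down, gripper open.
Joint ranges: [-3.1, 3.1], [-0.84, 2.19], [0.05, 2.79], [-1.13, 4.28], [0.06, 2.93], [-2.69, 2.69]. Speed limits (rad/s): [2.22, 2.22, 2.79, 3.14, 3.14, 3.14].

INTERFACE

Orientations are given as a unit quaternion [x, y, z, w].
In Python, from workcell import arm gives the robot as it stands.
- The arm moves only by the tool jog_arm, never from a script. Its arguments are lists of equal length, an entry for each row: "rot": the turn, a rotation vector about the tool's x, y, z in degrees, a list of three; "travel": the shift along the tool's x, y, z in cm, a list of three; "grip": the opening, from -1 (shut) to 1 (fully open). A call has 1 to 20 rows; each row is the pose to reach, as a shift and turn from the pose commanded when the call began, along the tool's axes at that moment; what a row does not reach only later rows make up. A row lasts 1/8 s, in which the tool goes at most 62.5 mm and 10.7 degrees, less where a joint would pass 70% of its speed; a pose out of reach is approached as far as the arm can. A call with a gripper value outside its range is refused whole. The fingers move at their own pace and stop on an object; "grip_force" is the grip in N (left out, the last holds). Time passes only in rows, so rows that repeat a pose let the fingers close. It gives the time, the measured TCP pose, the force and the opening at its end, in the units of the state.
- arm.get_state(): the state, without advancing time (a new reading comes with each control period).
- arm.capture(name): name is "scene" or "top"; returns the picture (420x560x3 uint8, red, green, blue); there is no depth.
- arm.camera_model(name): a dict with "fov_y" (degrees; the focal length in pixels is half the picture's height over the tangent of half this angle, whatever the lens; pixels are square), "cx", "cy" (the principal point, pixels), "D" ([k1, k2, p1, p2, k3] as OpenCV has them; the pictures are not rectified), "world_to_cam" (4x4, takes a point from world to camera coordinates). Camera axes: x right, y down, z forward; pixel columns grow to the right and rows downward; lengths in m; the calibration is good to about 2 mm. A picture is of the moment at which its call begins. camera_model takes no time and is no camera call.
- arm.hand_in(): hands the job in, once; it reports no verdict.
The state is a dict: "time": time; "q": joint angles; "joint_vel": joint speeds; "joint_efforts": joint torques, N m; "ee_pos": TCP position; "ee_rot": TCP orientation; "force": force on the tool from outside, world axes, zero at the start; "torque": the same for the moment, N m; "finger_gap": opening from 0.0 (shut) to 1.0 (fully open).
Only numpy, scipy, OpenCV 4.12 (cv2) and the standard library are available. Lean on these libraries where they do the work, as an engineer would, in place of code of your own. Each camera call takes 0.05 s, during which the arm holds its last target.

TASK

Set up the tube rotator for long tubes: put the taller of the two white spacer sleeves over the spindle and down onto the drive plate, then put the tube carousel over the spindle, disc down and hub up, so that it rests flat on the sleeve. Lower each part all the way before letting go rather than dropping it, and leave the short sleeve where it lies.

Things in the scene. Friction and masses are not known exactly. Their poses are not given: they have to be found in the camera images.
- spindle_foot (a point): Foot of the fixed upright steel spindle of the tube rotator: on its axis, at the top of the round dark steel drive plate (90 mm across), z up. The spindle stands 70 mm above this point, 14 mm in diameter, its top 12 mm tapering to a 5 mm tip. The drive unit below is a low grey box, 130 x 130 mm, its plate 50 mm above the bench.
- tall_sleeve_center (a point): Centre (half-way up) of the tall spacer sleeve: a white plastic tube standing upright on the bench, 44 mm outside diameter, 26 mm bore right through, 45 mm tall; z along its axis, up. About 90 g. Seated on the drive plate, its centre is 22.5 mm above the spindle foot.
- carousel_hub (a point): Middle of the hub of the tube carousel, on its axis, z up. White plastic, ~160 g: a disc 120 mm across, 8 mm thick, eight dark flat tube wells near its rim; a round hub, 44 mm outside, rises 44 mm above it; 26 mm bore right through. Lies disc down on the bench. The point is 30 mm above the underside, 22 mm below the hub's top. Resting on the seated tall sleeve it is 75 mm above the spindle foot.
- short_sleeve_center (a point): Centre (half-way up) of the short spacer sleeve, which is not wanted and must be left: same white plastic, 44 mm outside diameter and 26 mm bore as the tall one, but only 20 mm tall; standing on the bench. It may have changed places with the tall one.
Things that resemble listed ones, but are neither listed nor needed, are in the scene too. Leave any orange look-alike of the part that bears tall_sleeve_center alone.

How it is judged:
By the outcome, as a careful person would: the job done as asked, in the order asked, and still so for the second after the job is handed in, with the robot touching nothing.
It also fails if it takes over 45 s, if anything falls off the work surface, if the arm or the gripper's body presses on something with over 40 N, if the wrist force passes 120 N, or if a joint passes its speed limit or range.

## Working session

There is one attempt and no reset: what is moved stays moved. The work goes in short steps, Python scripts to look and compute and a tool call to move; the robot and the scene stay as the last step left them, time stands still between calls to the robot, and variables do not carry over. Pictures are saved under pics/ and viewed, and the job is handed in when it is done.

Besides the shell and the picture viewer there is one more tool, called after "Emit:" by a JSON object that holds its "name" and its "arguments", one argument or row to a line. jog_arm: Moves the arm, as the interface text tells. Its arguments: {"type":"object","properties":{"rot":{"type":"array","items":{"type":"array","items":{"type":"number"}}},"travel":{"type":"array","items":{"type":"array","items":{"type":"number"}}},"grip":{"type":"array","items":{"type":"number"}},"grip_force":{"type":"number"}},"required":["rot","travel","grip"]}

```bash
mkdir -p pics; ls; python3 - <<'E'
from workcell import arm
import cv2
for n in("scene","top"):
    im=arm.capture(n); cv2.imwrite(f"pics/{n}0.png",im[:,:,::-1]); print(n,arm.camera_model(n))
print(arm.get_state(), arm.pinch_z)
E
```

```text
pics
scene {'fov_y': 55.94121144952402, 'cx': 275.9447988091266, 'cy': 210.28396341184757, 'D': array([-0.02023834,  0.        ,  0.        ,  0.        ,  0.        ]), 'world_to_cam': array([[-0.35236612,  0.93585714, -0.00308803,  0.20683833],
       [ 0.77836281,  0.29123161, -0.55617937, -0.37349878],
       [-0.5196051 , -0.19838237, -0.83105654,  1.12783425],
       [ 0.        ,  0.        ,  0.        ,  1.        ]])}
top {'fov_y': 51.3497070903678, 'cx': 281.5599635272147, 'cy': 216.30658751460754, 'D': array([0.01513911, 0.        , 0.        , 0.        , 0.        ]), 'world_to_cam': array([[-2.56011857e-03, -9.99996681e-01,  2.88382882e-04,
        -8.88694309e-03],
       [-9.99735514e-01,  2.55285873e-03, -2.28557237e-02,
         5.36622110e-01],
       [ 2.28549116e-02, -3.46819971e-04, -9.99738732e-01,
         8.55563814e-01],
       [ 0.00000000e+00,  0.00000000e+00,  0.00000000e+00,
         1.00000000e+00]])}
{'time': 0.1, 'q': array([ 1.18640314e+00,  4.91524707e-01,  1.55937321e+00, -1.65864646e-05,
        1.09168837e+00, -1.05615896e-01]), 'joint_vel': array([ 0.00190458, -0.00074931, -0.00115452,  0.00042756,  0.00011958,
        0.00060441]), 'joint_efforts': array([ 3.32102049e-03, -6.19450951e+01, -2.62025017e+01, -1.03555481e-04,
        2.92718913e-03, -2.63844976e-05]), 'ee_pos': array([0.17190834, 0.60069805, 0.23077564]), 'ee_rot': array([ 0.09789904,  0.70032909, -0.09858318,  0.70016876]), 'force': array([-0.5427815 , -0.12626386, -0.37554041]), 'torque': array([ 0.00802499, -0.00708212, -0.00692603]), 'finger_gap': 0.9996837424571963} -0.0187
```

View pics/scene0.png

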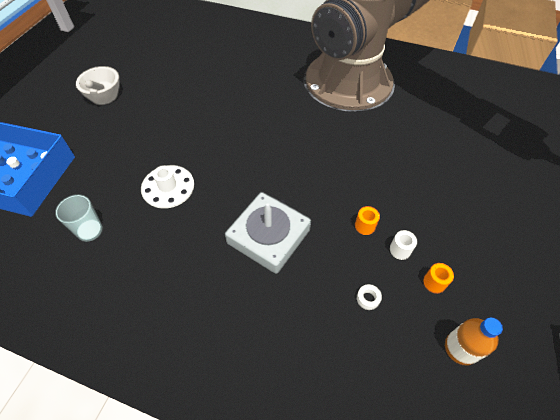

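View pics/top0.png

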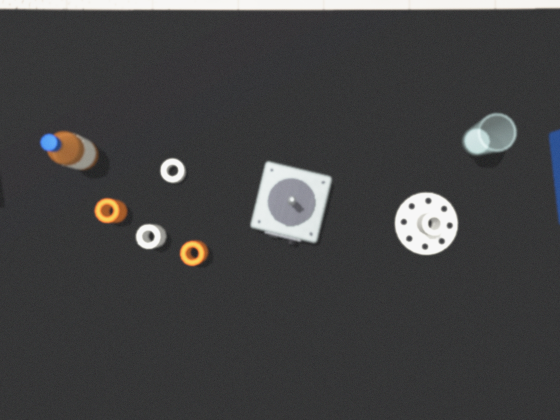

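The white sleeves are at scene (403,245) / top (151,236), clearly a tube with height, and scene (369,297) / top (173,170), a flat ring. The orange look-alikes are at scene (367,220) and (438,278). I take the first white one as the tall sleeve. Next: an enlarged crop to confirm, plus measurements.

```bash
cat > h.py <<'E'
import numpy as np, cv2
from workcell import arm
def proj(n,P):
    c=arm.camera_model(n); f=210/np.tan(np.radians(c['fov_y']/2))
    K=np.array([[f,0,c['cx']],[0,f,c['cy']],[0,0,1.]]); T=np.asarray(c['world_to_cam'])
    p,_=cv2.projectPoints(np.asarray(P,float).reshape(-1,1,3),cv2.Rodrigues(T[:3,:3])[0],T[:3,3],K,np.asarray(c['D']))
    return p.reshape(-1,2)
def ray(n,uv,z):
    c=arm.camera_model(n); f=210/np.tan(np.radians(c['fov_y']/2))
    K=np.array([[f,0,c['cx']],[0,f,c['cy']],[0,0,1.]]); T=np.asarray(c['world_to_cam'])
    x=cv2.undistortPoints(np.array([[uv]],float),K,np.asarray(c['D'])).ravel()
    d=T[:3,:3].T@np.array([x[0],x[1],1]); o=-T[:3,:3].T@T[:3,3]
    return (o+d*(z-o[2])/d[2])[:2]
A=np.linspace(0,2*np.pi,60,endpoint=False)
def circ(x,y,z,r): return np.c_[x+r*np.cos(A),y+r*np.sin(A),0*A+z]
def sil(n,xy,cyls,S=4):
    m=np.zeros((420*S,560*S),np.uint8)
    for r,z0,z1 in cyls:
        p=proj(n,np.r_[circ(*xy,z0,r),circ(*xy,z1,r)])
        cv2.fillConvexPoly(m,cv2.convexHull(((p+.5)*S).round().astype(np.int32)),255)
    return cv2.resize(m,(560,420),interpolation=cv2.INTER_AREA)/255.
def cen(m):
    v,u=np.mgrid[:m.shape[0],:m.shape[1]]; return np.array([(m*u).sum(),(m*v).sum()])/m.sum()
def whitemask(im,uv,thr=90,sat=40):
    m=((im.max(2)>thr)&(im.max(2).astype(int)-im.min(2)<sat)).astype(np.uint8)
    k,l,s,c=cv2.connectedComponentsWithStats(m)
    i=l[uv[1]-3:uv[1]+4,uv[0]-14:uv[0]+15].ravel(); i=np.bincount(i[i>0]).argmax()
    mm=(l==i).astype(np.uint8)
    cs,_=cv2.findContours(mm,cv2.RETR_EXTERNAL,cv2.CHAIN_APPROX_NONE)
    o=np.zeros_like(mm); cv2.drawContours(o,cs,-1,1,-1); return o.astype(float)
def fit(n,im,uv,cyls,thr=90):
    m=whitemask(im,uv,thr); t=cen(m); z=cyls[-1][2]/2
    xy=ray(n,uv,z)
    for _ in range(6):
        s=sil(n,xy,cyls); xy=xy+ray(n,t,z)-ray(n,cen(s),z)
    s=sil(n,xy,cyls)
    return xy, np.minimum(m,s).sum()/np.maximum(m,s).sum(), m.sum(), s.sum()
TALL=[(.022,0,.045)];SHORT=[(.022,0,.02)];CAR=[(.06,0,.008),(.022,.008,.052)]
E
python3 - <<'E'
from h import *
im={n:cv2.imread(f"pics/{n}0.png")[:,:,::-1] for n in("scene","top")}
for name,uvs in {"A":((403,245),(151,236)),"B":((369,297),(173,170))}.items():
    for cn,c in(("tall",TALL),("short",SHORT)):
        for n,uv in zip(("scene","top"),uvs): print(name,cn,n,*fit(n,im[n],uv,c))
for n,uv in(("scene",(167,185)),("top",(425,223))): print("car",n,*fit(n,im[n],uv,CAR))
for n,o in (("scene",[(367,220),(438,278)]),("top",[(110,211),(194,253)])):
    for p in o: print("orange",n,ray(n,p,.0225))
# plate / spindle candidates
print("plate top",ray("top",(292,202),.05),"scene",ray("scene",(267,225),.05))
a=cv2.resize(im["scene"][200:320,340:480],None,fx=4,fy=4,interpolation=2)
cv2.imwrite("pics/c1.png",a[:,:,::-1])
a=np.hstack([cv2.resize(im["scene"][185:275,220:320],(400,360),interpolation=2),cv2.resize(im["top"][155:245,242:342],(400,360),interpolation=2)])
cv2.imwrite("pics/c2.png",a[:,:,::-1])
E
```

```text
A tall scene [0.49527426 0.24131032] 0.9603459119496857 612.0 610.3333333333334
A tall top [0.499352   0.24285379] 0.8852120452442772 657.0 581.5843137254901
A short scene [0.48672107 0.24332313] 0.71509825523302 612.0 438.0705882352941
A short top [0.49913857 0.24720383] 0.726027397260274 657.0 477.0
B tall scene [0.6292923  0.20184631] 0.7722604552673372 517.0 664.5764705882353
B tall top [0.62598056 0.20043872] 0.8757075755750933 533.0 566.3411764705883
B short scene [0.62301023 0.20308607] 0.9582139785348344 517.0 509.75686274509803
B short top [0.62785732 0.2041349 ] 0.8754957142331604 533.0 466.6392156862745
car scene [ 0.51912496 -0.29444357] 0.9788479477611941 1840.0 1820.3254901960781
car top [ 0.5227893  -0.29440127] 0.9255576224963429 3257.0 3014.5411764705887
orange scene [0.46271747 0.15946081]
orange scene [0.54484294 0.31951141]
orange top [0.54731871 0.32098998]
orange top [0.46582173 0.15891042]
plate top [ 0.56235529 -0.0298718 ] scene [ 0.56414555 -0.02774373]
```

View pics/c1.png

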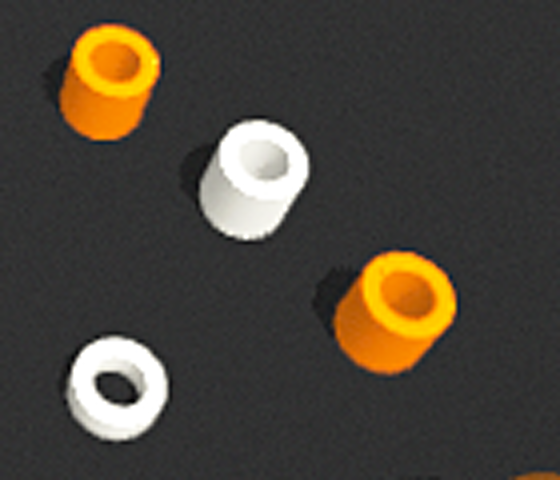

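View pics/c2.png

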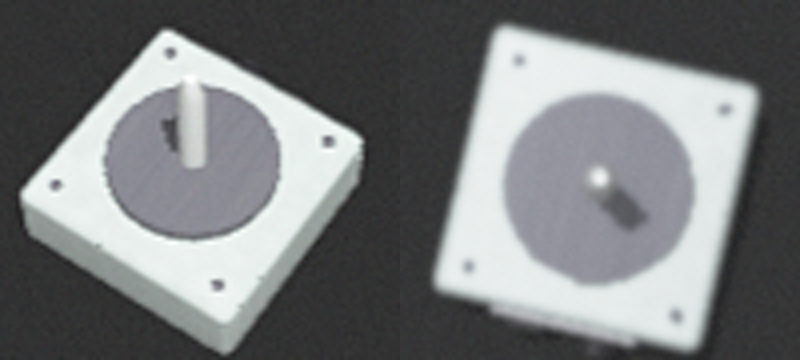

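A is the tall sleeve: the tall silhouette fits it with IoU 0.96, and the crop shows it visibly taller than the flat ring B. The plate centre is at crop (192,162) and (598,188). I'll refine the spindle next.

```bash
python3 - <<'E'
from h import *
im={n:cv2.imread(f"pics/{n}0.png")[:,:,::-1] for n in("scene","top")}
for n,uv in(("scene",(268,232)),("top",(280,210))):
    I=im[n].astype(int); g=I.sum(2)/3
    c0=I[uv[1],uv[0]]; print(n,c0)
    # plate: everything within box interior not white: flood from outside box instead
    m=((g<175)&(g>40)).astype(np.uint8)
    if n=="scene": m[:, :]=((g<165)).astype(np.uint8)
    else: m=((g<165)).astype(np.uint8)
    k,l,s,c=cv2.connectedComponentsWithStats(m,connectivity=4)
    mm=(l==l[uv[1],uv[0]]).astype(np.uint8); print(s[l[uv[1],uv[0]]])
    cs,_=cv2.findContours(mm,cv2.RETR_EXTERNAL,cv2.CHAIN_APPROX_NONE)
    h=cv2.convexHull(max(cs,key=len)); o=np.zeros_like(mm); cv2.fillConvexPoly(o,h,1)
    t=cen(o.astype(float)); xy=ray(n,t,.05)
    for _ in range(5):
        xy=xy+ray(n,t,.05)-ray(n,cen(sil(n,xy,[(.045,.05,.05001)])),.05)
    print(n,t,xy,o.sum(),sil(n,xy,[(.045,.05,.05001)]).sum())
# spindle tip
print("tip scene",ray("scene",(220+190/4-.4,185+79/4-.4),.118),"top",ray("top",(242+198/4-.4,155+178/4-.4),.12))
E
```

```text
scene [144 139 151]
[ 246  207   44   38 1210]
scene [267.74743777 225.3272328 ] [ 0.56281496 -0.02692445] 1366 1343.8274509803923
top [146 148 158]
[ 269  179   46   47 1638]
top [291.36470588 201.82647059] [ 0.56296822 -0.02843629] 1700 1825.0196078431372
tip scene [ 0.56011754 -0.027518  ] top [ 0.56344142 -0.02664037]
```

```bash
cat >> h.py <<'E'
from scipy.spatial.transform import Rotation as R
def plan(p,yaw=None,ref=None):
    "travel cm & rot deg so TCP->p with tool exactly down, jaw axis y at yaw (deg, world, mod 180)"
    s=arm.get_state(); M=R.from_quat(s['ee_rot']).as_matrix(); t=M.T@(np.array(p)-s['ee_pos'])*100
    cur=np.degrees(np.arctan2(M[1,1],M[0,1]))
    if yaw is None: yaw=cur
    d=(yaw-cur+90)%180-90; a=np.radians(cur+d); x=np.array([0,0,-1.]); y=np.array([np.cos(a),np.sin(a),0])
    G=np.c_[x,y,np.cross(x,y)]
    print("travel",t.round(2),"rot",np.degrees(R.from_matrix(M.T@G).as_rotvec()).round(2),"yaw",cur.round(1),"pos",s['ee_pos'].round(4),"q",s['q'].round(2),"gap",round(s['finger_gap'],3),"F",s['force'].round(1),"t",s['time'])
E
python3 -c "
from h import *
print(R.from_quat(arm.get_state()['ee_rot']).as_matrix().round(3))
plan((.4975,.242,.12)); plan((.4975,.242,.12),-27)"
```

```text
[[-0.     0.275  0.961]
 [-0.001  0.961 -0.275]
 [-1.    -0.001 -0.   ]]
travel [ 11.1  -25.51  41.17] rot [-0.   -0.01  0.06] yaw 74.0 pos [0.1719 0.6007 0.2308] q [ 1.19  0.49  1.56 -0.    1.09 -0.11] gap 1.0 F [-0.5 -0.1 -0.4] t 0.1
travel [ 11.1  -25.51  41.17] rot [-7.897e+01 -4.000e-02  4.000e-02] yaw 74.0 pos [0.1719 0.6007 0.2308] q [ 1.19  0.49  1.56 -0.    1.09 -0.11] gap 1.0 F [-0.5 -0.1 -0.4] t 0.1
```

Emit:
{"name": "jog_arm", "arguments": {
  "rot": [
    [10, 0, 0],
    [20, 0, 0],
    [30, 0, 0],
    [40, 0, 0],
    [50, 0, 0],
    [50, 0, 0],
    [50, 0, 0],
    [50, 0, 0],
    [50, 0, 0],
    [50, 0, 0],
    [50, 0, 0],
    [50, 0, 0]
  ],
  "travel": [
    [2, -3, 4.8],
    [4, -6, 9.6],
    [6, -9, 14.4],
    [8, -12, 19.2],
    [9, -15, 24],
    [10, -18, 29],
    [11, -21, 34],
    [12, -23.5, 38],
    [13, -25.5, 41.2],
    [13, -25.5, 41.2],
    [13, -25.5, 41.2],
    [13, -25.5, 41.2]
  ],
  "grip": [1, 1, 1, 1, 1, 1, 1, 1, 1, 1, 1, 1],
  "grip_force": 40
}}

```text
time: 1.6
ee_pos: [0.4973, 0.2432, 0.1016]
ee_rot: [0.385, 0.593, -0.385, 0.593]
force: [0.3, -0.6, 0.7]
finger_gap: 0.999
```

```bash
python3 -c "
from h import *
plan((.4975,.242,.008))
for n in('scene','top'): cv2.imwrite(f'pics/{n}1.png',arm.capture(n)[:,:,::-1])
a=np.hstack([cv2.resize(cv2.imread('pics/scene1.png')[180:300,340:480],(420,360)),cv2.resize(cv2.imread('pics/top1.png')[150:290,80:220],(360,360))])
cv2.imwrite('pics/c3.png',a)"
```

```text
travel [ 9.36 -0.03  0.12] rot [ 0.   -0.01 -0.01] yaw 24.1 pos [0.4973 0.2432 0.1016] q [ 0.34  0.56  1.86  0.    0.72 -0.09] gap 0.999 F [ 0.3 -0.6  0.7] t 1.6
```

View pics/c3.png

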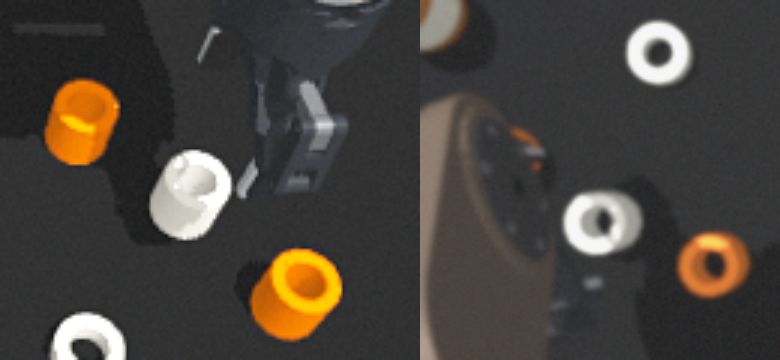

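```bash
python3 -c "
from h import *
for n,(sx,sy,k,ox) in (('scene',(340,180,3,0)),('top',(80,150,360/140,420))):
  for P in ((.4973,.2432,.1016),(.4973,.2432,.12),(.4973,.2432,.0),(.4975,.242,.045)):
    p=proj(n,P)[0]; print(n,P,p.round(1),'crop',((p-[sx,sy])*k+[ox,0]).round())"
```

```text
scene (0.4973, 0.2432, 0.1016) [414.6 225.2] crop [224. 136.]
scene (0.4973, 0.2432, 0.12) [417.4 219.9] crop [232. 120.]
scene (0.4973, 0.2432, 0.0) [400.5 250.8] crop [181. 213.]
scene (0.4975, 0.242, 0.045) [405.7 240.1] crop [197. 180.]
top (0.4973, 0.2432, 0.1016) [136.7 237.9] crop [566. 226.]
top (0.4973, 0.2432, 0.12) [133.1 238.2] crop [557. 227.]
top (0.4973, 0.2432, 0.0) [153.7 236.5] crop [610. 223.]
top (0.4975, 0.242, 0.045) [147.3 237. ] crop [593. 224.]
```

View pics/scene1.png

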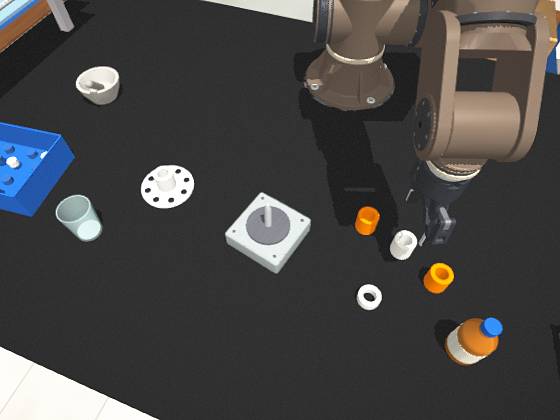

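View pics/top1.png

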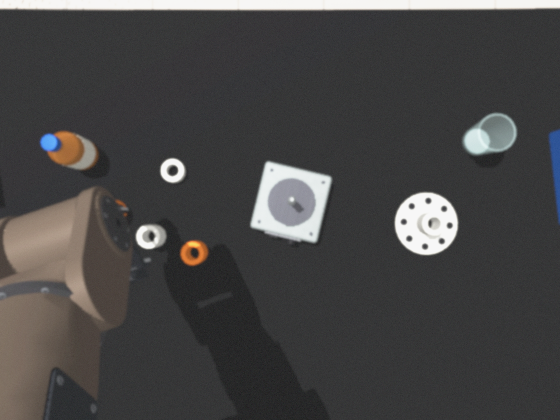

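```bash
python3 -c "
from h import *
for d in(-.057,-.0425,.0425,.057):
  print(d,proj('scene',(.4973+.914*d,.2432+.407*d,.115)).round(1),proj('top',(.4973+.914*d,.2432+.407*d,.115)).round(1))
a=cv2.resize(cv2.imread('pics/scene1.png')[170:270,370:480],None,fx=6,fy=6,interpolation=2);cv2.imwrite('pics/c4.png',a)"
```

```text
-0.057 [[409.1 196.3]] [[147.5 268.5]]
-0.0425 [[410.9 202.5]] [[144.1 260.7]]
0.0425 [[422.7 241.6]] [[124.1 215.5]]
0.057 [[424.9 248.8]] [[120.7 207.8]]
```

View pics/c4.png

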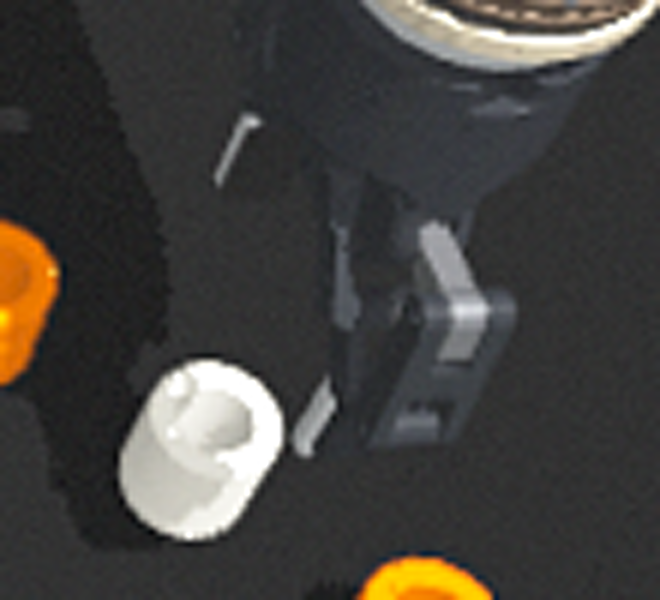

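The pads show at crop (235,150) and (315,420), straddling the predicted TCP line, and the sleeve is directly below. I'll descend and grip.

Emit:
{"name": "jog_arm", "arguments": {
  "rot": [
    [0, 0, 0],
    [0, 0, 0],
    [0, 0, 0],
    [0, 0, 0],
    [0, 0, 0],
    [0, 0, 0],
    [0, 0, 0],
    [0, 0, 0],
    [0, 0, 0],
    [0, 0, 0],
    [0, 0, 0]
  ],
  "travel": [
    [2.5, 0, 0.1],
    [5, 0, 0.1],
    [7.5, 0, 0.1],
    [9.3, 0, 0.1],
    [9.3, 0, 0.1],
    [9.3, 0, 0.1],
    [9.3, 0, 0.1],
    [9.3, 0, 0.1],
    [9.3, 0, 0.1],
    [9.3, 0, 0.1],
    [9.3, 0, 0.1]
  ],
  "grip": [1, 1, 1, 1, 1, 0, -0.3, -0.4, -0.4, -0.4, -0.4],
  "grip_force": 40
}}

```text
time: 3.08
ee_pos: [0.4985, 0.2416, 0.0093]
ee_rot: [0.385, 0.593, -0.385, 0.593]
force: [-1.3, -0.6, 6.6]
finger_gap: 0.513
```

```bash
python3 -c "
from h import *
plan((.5625,-.0275,.150))
for n in('scene',): cv2.imwrite(f'pics/{n}2.png',arm.capture(n)[:,:,::-1])
a=cv2.resize(cv2.imread('pics/scene2.png')[170:290,340:480],None,fx=5,fy=5,interpolation=2);cv2.imwrite('pics/c5.png',a)"
```

```text
travel [-14.08  -5.09  27.18] rot [ 0.   -0.   -0.06] yaw 24.0 pos [0.4985 0.2416 0.0093] q [ 0.33  0.71  1.91  0.    0.52 -0.09] gap 0.513 F [-1.3 -0.6  6.6] t 3.075
```

View pics/c5.png

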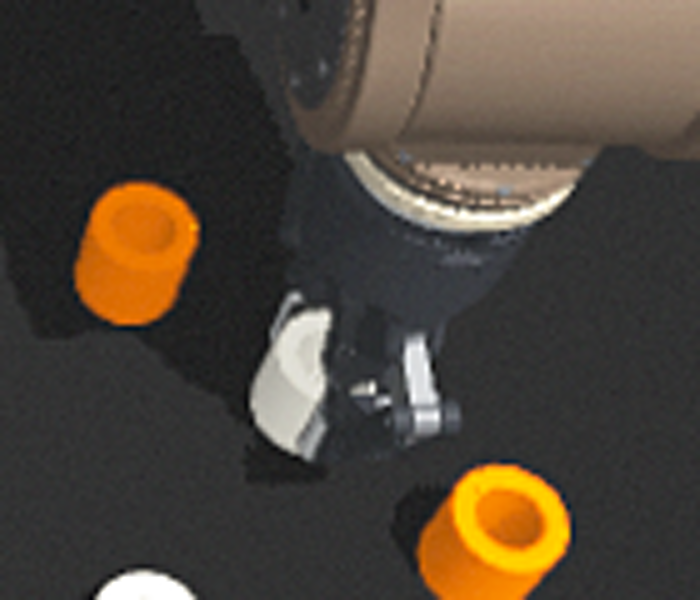

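Grip is on the sleeve (gap 0.513, about 44 mm), at crop (300,380). I'll lift and carry.

Emit:
{"name": "jog_arm", "arguments": {
  "rot": [
    [0, 0, 0],
    [0, 0, 0],
    [0, 0, 0],
    [0, 0, 0],
    [0, 0, 0],
    [0, 0, 0],
    [0, 0, 0],
    [0, 0, 0],
    [0, 0, 0],
    [0, 0, 0],
    [0, 0, 0],
    [0, 0, 0],
    [0, 0, 0],
    [0, 0, 0]
  ],
  "travel": [
    [-2, 0, 0],
    [-5, 0, 0],
    [-8, 0, 0],
    [-11, 0, 0],
    [-14, 0, 0],
    [-14, -0.8, 4],
    [-14, -1.6, 8.5],
    [-14, -2.5, 13],
    [-14, -3.3, 17.5],
    [-14, -4.1, 22],
    [-14, -4.7, 25.2],
    [-14, -5.1, 27.2],
    [-14, -5.1, 27.2],
    [-14, -5.1, 27.2]
  ],
  "grip": [-0.4, -0.4, -0.4, -0.4, -0.4, -0.4, -0.4, -0.4, -0.4, -0.4, -0.4, -0.4, -0.4, -0.4]
}}

```text
time: 4.88
ee_pos: [0.5622, -0.027, 0.1483]
ee_rot: [0.385, 0.593, -0.385, 0.593]
force: [-0.3, 0.5, -0.9]
finger_gap: 0.508
```

```bash
python3 -c "
from h import *
plan((.5625,-.0275,.06))
for n in('scene','top'): cv2.imwrite(f'pics/{n}3.png',arm.capture(n)[:,:,::-1])
a=cv2.resize(cv2.imread('pics/scene3.png')[160:280,210:340],None,fx=5,fy=5,interpolation=2);cv2.imwrite('pics/c6.png',a)
a=cv2.resize(cv2.imread('pics/top3.png')[140:260,230:360],None,fx=4,fy=4,interpolation=2);cv2.imwrite('pics/c7.png',a)"
```

```text
travel [8.83 0.01 0.06] rot [-0.   -0.02  0.  ] yaw 24.1 pos [ 0.5622 -0.027   0.1483] q [-0.17  0.5   1.8   0.    0.84 -0.59] gap 0.508 F [-0.3  0.5 -0.9] t 4.875
```

View pics/c6.png

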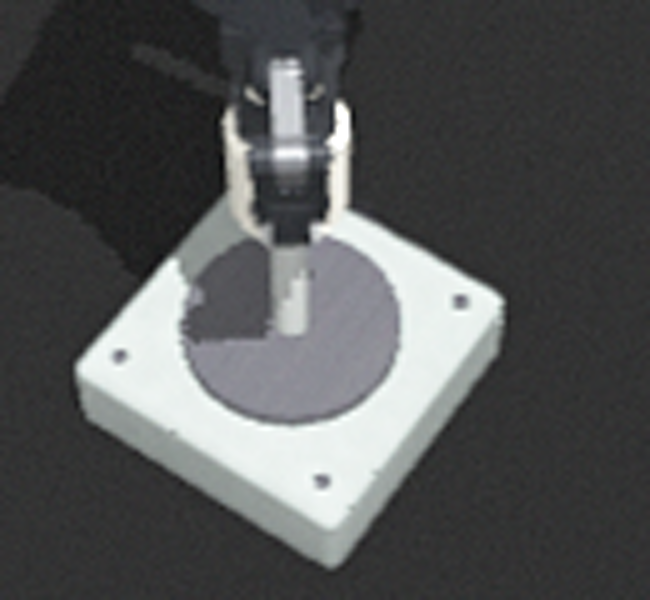

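View pics/c7.png

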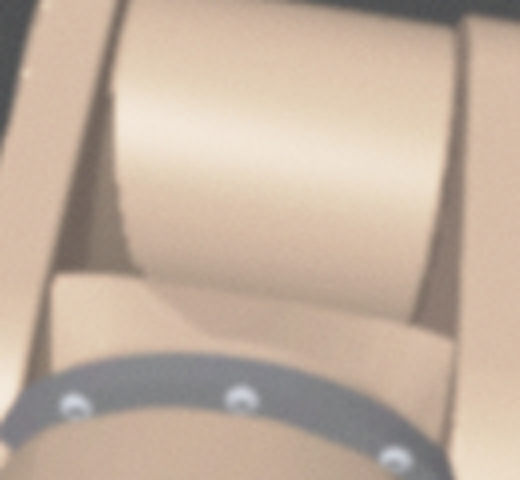

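```bash
python3 -c "
from h import *
p=(proj('scene',np.r_[circ(.5622,-.027,.139,.022),circ(.5622,-.027,.184,.022)])-[210,160]+.5)*5
print(p.min(0),p.max(0), (proj('scene',[(.5625,-.0275,.05)])-[210,160])*5)"
```

```text
[219.90506459  72.23373276] [346.25212189 246.13223661] [[287.04307881 321.93390358]]
```

The sleeve spans crop cols 222–353 against spindle cols 272–308, aligned to about 1 mm. Lowering now.

Emit:
{"name": "jog_arm", "arguments": {
  "rot": [
    [0, 0, 0],
    [0, 0, 0],
    [0, 0, 0],
    [0, 0, 0],
    [0, 0, 0],
    [0, 0, 0],
    [0, 0, 0]
  ],
  "travel": [
    [1, 0, 0],
    [2, 0, 0],
    [3, 0, 0],
    [4, 0, 0],
    [5, 0, 0],
    [5, 0, 0],
    [5, 0, 0]
  ],
  "grip": [-0.4, -0.4, -0.4, -0.4, -0.4, -0.4, -0.4]
}}

```text
time: 5.85
ee_pos: [0.5626, -0.0278, 0.0984]
ee_rot: [0.385, 0.593, -0.385, 0.593]
force: [0.8, 0.0, -0.2]
finger_gap: 0.511
```

Emit:
{"name": "jog_arm", "arguments": {
  "rot": [
    [0, 0, 0],
    [0, 0, 0],
    [0, 0, 0],
    [0, 0, 0],
    [0, 0, 0],
    [0, 0, 0]
  ],
  "travel": [
    [1, 0, 0],
    [2, 0, 0],
    [3, 0, 0],
    [3.5, 0, 0],
    [3.5, 0, 0],
    [3.5, 0, 0]
  ],
  "grip": [-0.4, -0.4, -0.4, -0.4, -0.4, -0.4]
}}

```text
time: 6.6
ee_pos: [0.5626, -0.0278, 0.0635]
ee_rot: [0.385, 0.593, -0.385, 0.593]
force: [-0.0, 0.6, -1.4]
finger_gap: 0.509
```

Emit:
{"name": "jog_arm", "arguments": {
  "rot": [
    [0, 0, 0],
    [0, 0, 0],
    [0, 0, 0]
  ],
  "travel": [
    [0.2, 0, 0],
    [0.4, 0, 0],
    [0.4, 0, 0]
  ],
  "grip": [-0.4, -0.4, -0.4]
}}

```text
time: 6.98
ee_pos: [0.5625, -0.0277, 0.0594]
ee_rot: [0.385, 0.593, -0.385, 0.593]
force: [-0.6, -0.1, 0.2]
finger_gap: 0.508
```

Emit:
{"name": "jog_arm", "arguments": {
  "rot": [
    [0, 0, 0],
    [0, 0, 0]
  ],
  "travel": [
    [0.1, 0, 0],
    [0.1, 0, 0]
  ],
  "grip": [-0.4, -0.4]
}}

```text
time: 7.22
ee_pos: [0.5626, -0.0277, 0.0593]
ee_rot: [0.385, 0.593, -0.385, 0.593]
force: [-4.3, 0.2, 12.9]
finger_gap: 0.512
```

It made contact at the expected height (12.9 N). Releasing and rising.

Emit:
{"name": "jog_arm", "arguments": {
  "rot": [
    [0, 0, 0],
    [0, 0, 0],
    [0, 0, 0],
    [0, 0, 0],
    [0, 0, 0],
    [0, 0, 0],
    [0, 0, 0],
    [0, 0, 0],
    [0, 0, 0]
  ],
  "travel": [
    [0, 0, 0],
    [0, 0, 0],
    [0, 0, 0],
    [0, 0, 0],
    [-2, 0, 0],
    [-5, 0, 0],
    [-8, 0, 0],
    [-11, 0, 0],
    [-14, 0, 0]
  ],
  "grip": [0.1, 0.4, 0.7, 0.9, 0.9, 0.9, 0.9, 0.9, 0.9]
}}

```text
time: 8.35
ee_pos: [0.5623, -0.0277, 0.1992]
ee_rot: [0.385, 0.593, -0.385, 0.593]
force: [0.2, 0.0, 0.4]
finger_gap: 0.947
```

```bash
python3 -c "
from h import *
plan((.521,-.2945,.14)); plan((.521,-.2945,.14),-30); plan((.521,-.2945,.14),0)
for n in('scene',): cv2.imwrite(f'pics/{n}4.png',arm.capture(n)[:,:,::-1])
a=cv2.resize(cv2.imread('pics/scene4.png')[160:280,210:340],None,fx=5,fy=5,interpolation=2);cv2.imwrite('pics/c8.png',a)"
```

```text
travel [  5.92 -14.64  22.68] rot [-0.   -0.01  0.  ] yaw 24.0 pos [ 0.5623 -0.0277  0.1992] q [-0.17  0.44  1.75  0.    0.95 -0.59] gap 0.947 F [0.2 0.  0.4] t 8.35
travel [  5.92 -14.64  22.68] rot [ 5.402e+01 -1.000e-02  0.000e+00] yaw 24.0 pos [ 0.5623 -0.0277  0.1992] q [-0.17  0.44  1.75  0.    0.95 -0.59] gap 0.947 F [0.2 0.  0.4] t 8.35
travel [  5.92 -14.64  22.68] rot [ 2.402e+01 -1.000e-02  0.000e+00] yaw 24.0 pos [ 0.5623 -0.0277  0.1992] q [-0.17  0.44  1.75  0.    0.95 -0.59] gap 0.947 F [0.2 0.  0.4] t 8.35
```

View pics/c8.png

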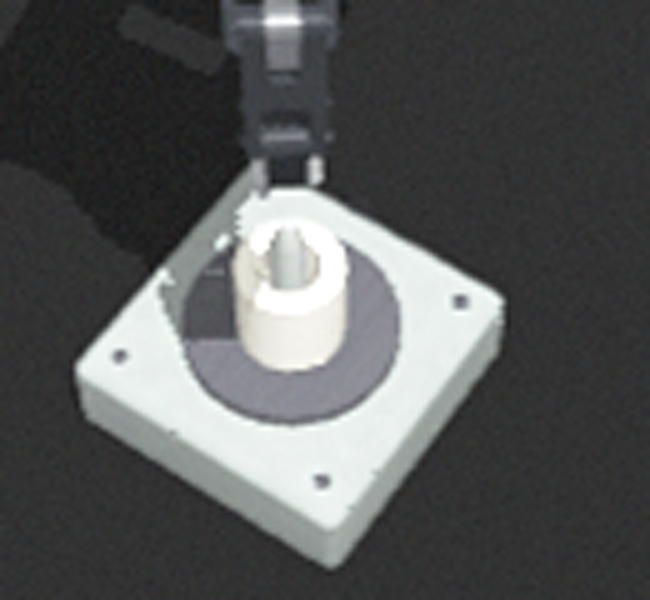

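The sleeve sits upright on the plate, top ring at crop (290,265), with the spindle centred in its bore. On to the carousel, hub at scene (167,178).

Emit:
{"name": "jog_arm", "arguments": {
  "rot": [
    [6, 0, 0],
    [12, 0, 0],
    [18, 0, 0],
    [24, 0, 0],
    [30, 0, 0],
    [30, 0, 0],
    [30, 0, 0],
    [30, 0, 0],
    [30, 0, 0]
  ],
  "travel": [
    [0, -2.4, 3.8],
    [1, -4.9, 7.6],
    [2, -7.3, 11.3],
    [4, -9.8, 15.1],
    [6, -12.2, 18.9],
    [8, -14.6, 22.7],
    [10, -14.6, 22.7],
    [10, -14.6, 22.7],
    [10, -14.6, 22.7]
  ],
  "grip": [1, 1, 1, 1, 1, 1, 1, 1, 1]
}}

```text
time: 9.52
ee_pos: [0.5219, -0.2942, 0.0989]
ee_rot: [0.525, 0.473, -0.525, 0.474]
force: [0.0, -0.1, 0.0]
finger_gap: 0.999
```

```bash
python3 -c "
from h import *
plan((.521,-.2945,.015))
for n in('scene',): cv2.imwrite(f'pics/{n}5.png',arm.capture(n)[:,:,::-1])
a=cv2.resize(cv2.imread('pics/scene5.png')[110:230,110:250],None,fx=5,fy=5,interpolation=2);cv2.imwrite('pics/c9.png',a)"
```

```text
travel [ 8.39 -0.09  0.03] rot [-0.    0.01 -0.03] yaw -5.9 pos [ 0.5219 -0.2942  0.0989] q [-0.62  0.61  1.75  0.    0.78 -0.52] gap 0.999 F [ 0.  -0.1  0. ] t 9.525
```

View pics/c9.png

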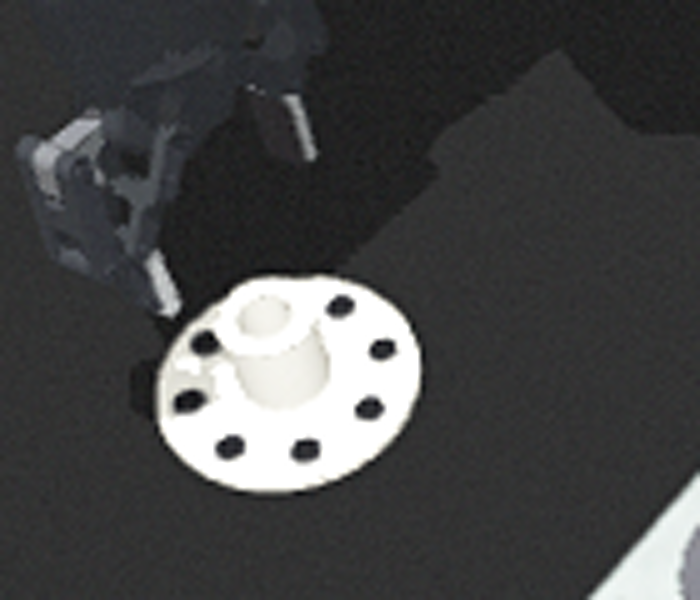

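The pads straddle the hub, at crop (165,285) and (300,130). Descend and grip.

Emit:
{"name": "jog_arm", "arguments": {
  "rot": [
    [0, 0, 0],
    [0, 0, 0],
    [0, 0, 0],
    [0, 0, 0],
    [0, 0, 0],
    [0, 0, 0],
    [0, 0, 0],
    [0, 0, 0],
    [0, 0, 0],
    [0, 0, 0],
    [0, 0, 0]
  ],
  "travel": [
    [2, -0.1, 0],
    [4, -0.1, 0],
    [6, -0.1, 0],
    [7.5, -0.1, 0],
    [8.3, -0.1, 0],
    [8.3, -0.1, 0],
    [8.3, -0.1, 0],
    [8.3, -0.1, 0],
    [8.3, -0.1, 0],
    [8.3, -0.1, 0],
    [8.3, -0.1, 0]
  ],
  "grip": [1, 1, 1, 1, 1, 0.5, 0.1, -0.3, -0.4, -0.4, -0.4]
}}

```text
time: 10.95
ee_pos: [0.5208, -0.2946, 0.0162]
ee_rot: [0.526, 0.473, -0.525, 0.474]
force: [-1.0, 1.6, 6.0]
finger_gap: 0.502
```

```bash
python3 -c "
from h import *
plan((.5625,-.0275,.195))"
```

```text
travel [-17.89   1.38 -26.99] rot [-0.    0.02 -0.05] yaw -6.0 pos [ 0.5208 -0.2946  0.0162] q [-0.63  0.73  1.79  0.    0.61 -0.52] gap 0.502 F [-1.   1.6  6. ] t 10.95
```

Emit:
{"name": "jog_arm", "arguments": {
  "rot": [
    [0, 0, 0],
    [0, 0, 0],
    [0, 0, 0],
    [0, 0, 0],
    [0, 0, 0],
    [0, 0, 0],
    [0, 0, 0],
    [0, 0, 0],
    [0, 0, 0],
    [0, 0, 0],
    [0, 0, 0],
    [0, 0, 0],
    [0, 0, 0],
    [0, 0, 0],
    [0, 0, 0],
    [0, 0, 0]
  ],
  "travel": [
    [-1.5, 0, 0],
    [-4, 0, 0],
    [-7, 0, 0],
    [-10, 0, 0],
    [-13, 0, 0],
    [-16, 0, 0],
    [-16, 0.2, -3],
    [-16, 0.4, -7],
    [-16, 0.6, -11],
    [-16, 0.8, -15],
    [-16, 1, -19],
    [-16, 1.2, -23],
    [-16, 1.3, -25.5],
    [-16, 1.4, -27],
    [-16, 1.4, -27],
    [-16, 1.4, -27]
  ],
  "grip": [-0.4, -0.4, -0.4, -0.4, -0.4, -0.4, -0.4, -0.4, -0.4, -0.4, -0.4, -0.4, -0.4, -0.4, -0.4, -0.4]
}}

```text
time: 12.95
ee_pos: [0.5625, -0.0281, 0.1754]
ee_rot: [0.526, 0.473, -0.525, 0.473]
force: [0.1, -0.4, -1.7]
finger_gap: 0.507
```

```bash
python3 -c "
from h import *
plan((.5625,-.0275,.1112))
p0=arm.get_state()['ee_pos']
for n in('scene',): cv2.imwrite(f'pics/{n}6.png',arm.capture(n)[:,:,::-1])
im=cv2.imread('pics/scene6.png'); a=cv2.resize(im[130:270,190:340],None,fx=4,fy=4,interpolation=2)
for c in (circ(p0[0],p0[1],p0[2]-.0162,.06),circ(p0[0],p0[1],p0[2]-.0082,.06),circ(p0[0],p0[1],p0[2]+.0358,.022)):
    q=((proj('scene',c)-[190,130]+.5)*4).astype(int); cv2.polylines(a,[q],True,(0,0,255),1)
cv2.imwrite('pics/c10.png',a)"
```

```text
travel [ 6.42 -0.01 -0.06] rot [-0.    0.   -0.01] yaw -6.0 pos [ 0.5625 -0.0281  0.1754] q [-0.17  0.47  1.78 -0.    0.9  -0.06] gap 0.507 F [ 0.1 -0.4 -1.7] t 12.95
```

View pics/c10.png

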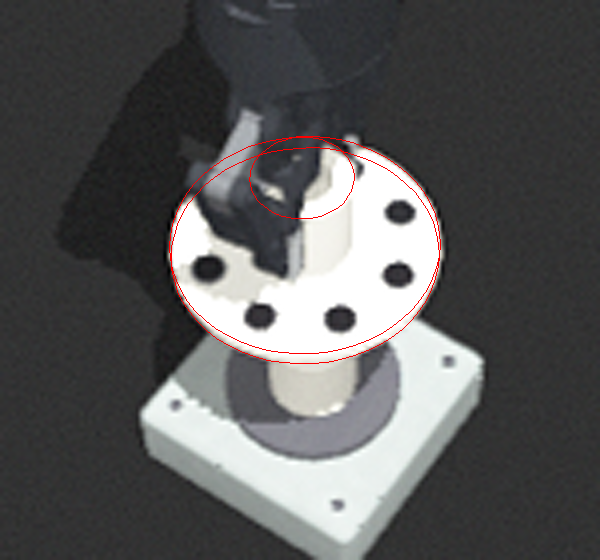

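The carousel is level at crop (305,250) and matches the predicted outline to about 1 mm. Lowering in stages.

Emit:
{"name": "jog_arm", "arguments": {
  "rot": [
    [0, 0, 0],
    [0, 0, 0],
    [0, 0, 0],
    [0, 0, 0],
    [0, 0, 0],
    [0, 0, 0],
    [0, 0, 0]
  ],
  "travel": [
    [1.2, 0, 0],
    [2.4, 0, 0],
    [3.6, 0, 0],
    [4.4, 0, 0],
    [4.8, 0, 0],
    [4.8, 0, 0],
    [4.8, 0, 0]
  ],
  "grip": [-0.4, -0.4, -0.4, -0.4, -0.4, -0.4, -0.4]
}}

```text
time: 13.88
ee_pos: [0.5628, -0.0273, 0.1276]
ee_rot: [0.526, 0.473, -0.525, 0.473]
force: [-0.1, 0.9, -1.6]
finger_gap: 0.5
```

Emit:
{"name": "jog_arm", "arguments": {
  "rot": [
    [0, 0, 0],
    [0, 0, 0],
    [0, 0, 0],
    [0, 0, 0],
    [0, 0, 0]
  ],
  "travel": [
    [0.5, 0, 0],
    [1, 0, 0],
    [1.3, 0, 0],
    [1.3, 0, 0],
    [1.3, 0, 0]
  ],
  "grip": [-0.4, -0.4, -0.4, -0.4, -0.4]
}}

```text
time: 14.5
ee_pos: [0.5626, -0.0273, 0.1143]
ee_rot: [0.525, 0.473, -0.525, 0.473]
force: [-0.1, -0.4, -1.9]
finger_gap: 0.502
```

Emit:
{"name": "jog_arm", "arguments": {
  "rot": [
    [0, 0, 0],
    [0, 0, 0],
    [0, 0, 0]
  ],
  "travel": [
    [0.1, 0, 0],
    [0.2, 0, 0],
    [0.2, 0, 0]
  ],
  "grip": [-0.4, -0.4, -0.4]
}}

```text
time: 14.88
ee_pos: [0.5625, -0.0274, 0.1122]
ee_rot: [0.525, 0.473, -0.525, 0.473]
force: [0.3, -0.9, -2.0]
finger_gap: 0.499
```

Emit:
{"name": "jog_arm", "arguments": {
  "rot": [
    [0, 0, 0],
    [0, 0, 0]
  ],
  "travel": [
    [0.1, 0, 0],
    [0.1, 0, 0]
  ],
  "grip": [-0.4, -0.4]
}}

```text
time: 15.12
ee_pos: [0.5626, -0.0273, 0.1112]
ee_rot: [0.525, 0.473, -0.525, 0.473]
force: [0.4, 1.3, -1.4]
finger_gap: 0.499
```

Emit:
{"name": "jog_arm", "arguments": {
  "rot": [
    [0, 0, 0],
    [0, 0, 0]
  ],
  "travel": [
    [0.1, 0, 0],
    [0.1, 0, 0]
  ],
  "grip": [-0.4, -0.4]
}}

```text
time: 15.38
ee_pos: [0.5626, -0.0274, 0.1111]
ee_rot: [0.526, 0.473, -0.525, 0.473]
force: [-2.8, -0.4, 7.9]
finger_gap: 0.503
```

Contact at 0.111 as predicted (+8 N). Releasing.

Emit:
{"name": "jog_arm", "arguments": {
  "rot": [
    [0, 0, 0],
    [0, 0, 0],
    [0, 0, 0],
    [0, 0, 0],
    [0, 0, 0],
    [0, 0, 0],
    [0, 0, 0],
    [0, 0, 0],
    [0, 0, 0],
    [0, 0, 0],
    [0, 0, 0],
    [0, 0, 0]
  ],
  "travel": [
    [0, 0, 0],
    [0, 0, 0],
    [0, 0, 0],
    [0, 0, 0],
    [-2, 0, 0],
    [-5, 0, 0],
    [-8, 0, 0],
    [-11, 0, 0],
    [-11, 0, 5],
    [-11, 0, 10],
    [-11, 0, 14],
    [-11, 0, 14]
  ],
  "grip": [0.1, 0.4, 0.7, 0.9, 0.9, 0.9, 0.9, 0.9, 0.9, 0.9, 0.9, 0.9]
}}

```text
time: 16.88
ee_pos: [0.5476, -0.1689, 0.2201]
ee_rot: [-0.526, -0.472, 0.526, -0.472]
force: [-0.7, 0.2, 1.1]
finger_gap: 0.948
```

```bash
python3 -c "
from h import *
plan((.5625,-.0275,.1112))
im=arm.capture('scene')[:,:,::-1].copy(); cv2.imwrite('pics/scene7.png',im)
t=arm.capture('top')[:,:,::-1].copy(); cv2.imwrite('pics/top7.png',t)
def ov(n,im,o,k,w,h):
  a=cv2.resize(im[o[1]:o[1]+h,o[0]:o[0]+w],None,fx=k,fy=k,interpolation=2)
  for c in (circ(.5626,-.0274,.095,.06),circ(.5626,-.0274,.147,.022)):
    q=((proj(n,c)-o+.5)*k).astype(int); cv2.polylines(a,[q],True,(0,0,255),1)
  return a
cv2.imwrite('pics/c11.png',np.hstack([ov('scene',im,np.array([210,150]),3,130,130),ov('top',t,np.array([225,140]),3,130,130)]))
cv2.imwrite('pics/scene7.png',im)"
```

```text
travel [ 10.89  -0.04 -14.22] rot [0. 0. 0.] yaw -6.2 pos [ 0.5476 -0.1689  0.2201] q [-0.41  0.43  1.7  -0.    1.01 -0.31] gap 0.948 F [-0.7  0.2  1.1] t 16.875
```

View pics/c11.png

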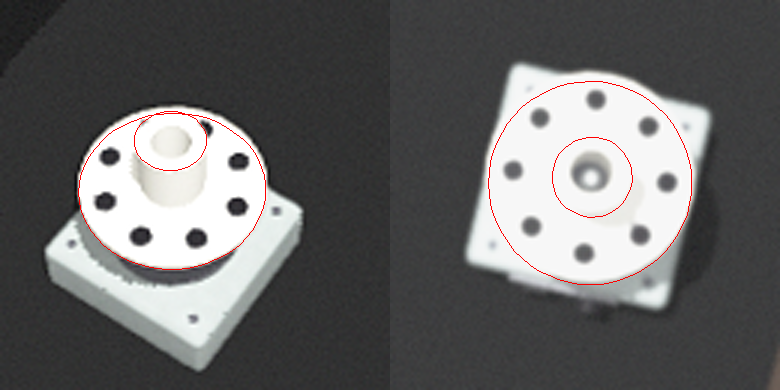

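View pics/scene7.png

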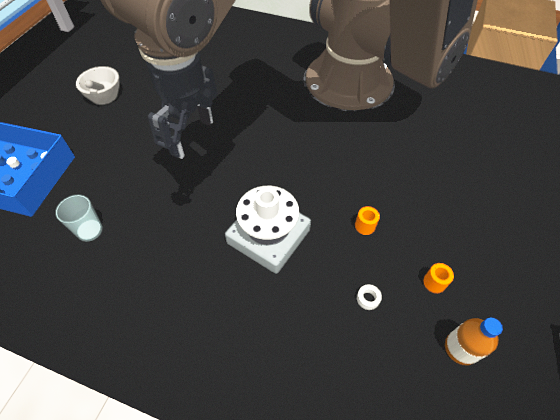

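The carousel sits level at scene (267,208), with the spindle visible in its bore in the top view. The predicted outlines fit in both cameras, and the short sleeve and orange parts haven't moved. Handing in.

```bash
python3 -c "
from workcell import arm
print(arm.hand_in())"
```

```text
the job is handed in; nothing more can be done
None
```

The tube rotator is set up for long tubes, and I handed the job in at about 17 s. I put the tall white sleeve over the spindle and down onto the drive plate. The carousel then went on top, disc down and hub up. Each part was lowered until it touched, at the height I had worked out (about 13 N for the sleeve, 8 N for the carousel), and only then released.

**Last checks:** In both cameras the carousel's outline lies within a few millimetres of where it should be when seated. It looks level, and the spindle shows inside its bore. The short sleeve and the orange parts are where they were, and the gripper is well clear.

**Disagreement:** The two cameras differed by about 3–4 mm in x for the sleeve and carousel positions. I used the average, and this stayed within the 6 mm clearance around the spindle. No check failed.

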